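# Feel out the hidden release notch of a lock bar and pop the bit case open

### The job

The bit case on its stand is locked by the plain steel bar that runs along in front of it. Somewhere in the bar's top edge, between the two guides, is a shallow notch that is hard to see: feel along the edge with a fingertip to find it, and press the release key inside it fully down, so that the lid pops up and stays up. Do not touch the case or its lid, and leave the padlock, nut, tape measure and chisel where they are.

Things in the scene. Friction and masses are not known exactly. Their poses are not given: they have to be found in the camera images.
- stand: the case stand, screwed to the bench (its place and yaw vary): a plywood board 200 (x) x 265 (y) mm, 12 mm thick, origin on the bench surface under the middle of the case's width. Its x axis points away from the robot, y to the left along the lock bar, z up. At its front, along y at x = -70 mm, a plain steel lock bar runs through two dark steel guides
- bar_mid (a point): a point fixed to the stand: on the lock bar's top edge (62 mm above the bench), half-way between the guides. The bar is 24 mm thick (x), its edge flat and bare for 80 mm to either side along y. One notch, 50 mm long (y), open to front and back, is cut into the edge; its middle lies anywhere from 45 mm right to 45 mm left of this point (it must be felt for)
- bar_left (a point): a point fixed to the stand: on the bar's top edge where the bare edge ends at the left (+y) guide, 80 mm from bar_mid. The guide is 16 mm long (y), 44 mm wide (x) and stands 8 mm higher than the edge. The bar stands fast during the job and sticks out beyond the guides by an amount that varies
- bar_right (a point): the same at the right (-y) guide, 80 mm from bar_mid
- key (a joint): the release key, a block of the same steel, 48 mm long (y) and 23 mm wide (x), that lies in the notch: 0 m = up (its flat top 5 mm below the bar's edge), 0.011 m = fully down on its stop (top 16 mm below the edge). Pushing it down takes 6 to 10 N; it has no return spring and stays where it is left
- case_lid (a joint): lid of the steel bit case: 0 rad = shut; the key drives it, 0.03 rad per mm of key travel, to 0.33 rad (front lip about 33 mm up) when the key is fully down. Hinge on the side far from the robot
- case: blue steel drill-bit case, 100 (x) x 190 (y) x 44 mm, fixed on the board behind the bar, origin at the centre of its underside (12 mm above the bench, 40 mm beyond the stand's origin in x); the lid's front face is 60 mm behind the bar's centre line
- padlock: brass padlock, 66x45x17 mm, lying loose on the left end of the stand's board beside the case; origin at its underside. A bystander
- nut: steel hexagon nut, 28 mm across, 13 mm high, lying loose on the left front of the stand's board; origin at its underside. A bystander
- tape_measure: yellow tape measure, 37x81x67 mm, standing loose on the bench in front of the stand on the right; origin at its underside. A bystander
- chisel: chisel with wooden handle, 247 mm long, lying loose in front of the stand; origin at its underside. A bystander

How it is judged (in metres and radians):
At the end, for the whole second after the job is handed in: the key is at least 9 mm of its 11 mm down and the case lid stands at rest, open by more than 0.25 rad (value of joint key above 0.009 m and value of joint case_lid above 0.25 rad and velocity of joint case_lid between -0.05 and 0.05 rad/s); the robot touches nothing.
It fails at once if the robot touches the case or its lid (more than 2 N) (contact force between any of the fingers, the arm and case above 2 N).
It fails at once if a loose tool or other bystander is moved by more than 20 mm or lifted (distance of any of padlock, nut, tape_measure, chisel from where it was at the start of the episode above 0.02 m).
It also fails if it takes over 45 s, if anything falls off the work surface, if the arm or the gripper's body presses on something with over 40 N, if the wrist force passes 120 N, or if a joint passes its speed limit or range.

### The arm

A 6-joint arm with a two-finger parallel gripper is mounted at the origin on the work surface; the furniture and walls round the work are solid. World frame = base frame: x ahead of the robot, y to its left, z up, the work surface at z = 0. Lengths are in mm, angles in rad, forces in N, time in s.
With the tool pointing down it reaches from about 350 to 975 mm from the base axis. Payload 7.1 kg.
Tool frame: the origin (TCP) lies at the very end of the fingers, on their centre line; the grasp point (between the pads) lies ctrl.hold_point_z behind it (ctrl.hold_point_z is the distance from the TCP to the grasp point, in mm); z points along the fingers, y is the line along which they close (so a half turn about z gives the same grasp; the last joint's range is limited). The gripper opens to 88 mm and grips with 3 to 60 N. Pads are 20 mm wide; open, the fingers measure 115 mm over their backs; the gripper's body (75 mm by 178 mm) begins 61 mm behind the grasp point.
Start: joints at [1.201, 0.423, 1.63, -0, 1.089, -0.019], TCP at [214.749, 586.931, 222.675] pointing down, gripper open.
Joint ranges: [-3, 3], [-0.9, 2.11], [0.09, 2.58], [-1.31, 4.45], [0.11, 2.69], [-2.54, 2.54]. Speed limits (rad/s): [2.39, 2.39, 3.01, 3.14, 3.14, 3.14].

### API

Orientations are given as a rotation vector (axis times angle).
In Python, from workcell import ctrl gives the robot as it stands. The module is installed in compiled form; this text tells all that it offers.
- The arm moves only by the shell command python3 -m creep 'ROWS'. ROWS is JSON, a list of rows, each an object with "translation": the shift along the tool's x, y, z in mm, a list of three; "angular": the turn, a rotation vector about the tool's x, y, z in rad, a list of three; "jaw": the opening, from 0 (shut) to 1 (fully open). A call has exactly 8 rows; each row is the pose to reach, as a shift and turn from the pose commanded when the call began, along the tool's axes at that moment; what a row does not reach only later rows make up. A row lasts 1/8 s, in which the tool goes at most 62.5 mm and 10.7 degrees, less where a joint would pass 70% of its speed; a pose out of reach is approached as far as the arm can. A call with a gripper value outside its range is refused whole. The fingers move at their own pace and stop on an object; the grip force is fixed at half the most. Time passes only in rows, so rows that repeat a pose let the fingers close, or fill a call up. It gives the time, the measured TCP pose, the force, the opening and the grip force at its end, in the units of the state.
- ctrl.get_obs(): the state, without advancing time (a new reading comes with each control period).
- ctrl.get_image(name): name is "scene" or "side" or "wrist"; returns the picture (384x512x3 uint8, red, green, blue); there is no depth.
- ctrl.camera_info(name): a dict with "camera_matrix" (3x3 intrinsics, pixels), "world_from_camera" (4x4, takes a point from camera to world coordinates). Camera axes: x right, y up, looking along -z (the intrinsics and any distortion apply to the point x, -y, -z); pixel columns grow to the right and rows downward; lengths in mm; the calibration is good to about 2 mm. The wrist camera is an equidistant fisheye: a pixel r from the principal point sees the ray r / f radians off the axis. A picture is of the moment at which its call begins: read the wrist's pose just before it. camera_info takes no time and is no camera call; for the wrist camera it gives the pose at the moment of the call.
- ctrl.close_job(): hands the job in; it is judged then, once.
Trained networks look in the newest picture that a camera, given by its name, has taken for a name from the list of things; names that differ only in an ending like _2 or _b are one class to them, and where a whole thing is asked for, a point or a joint stands for the part that bears it (a point fixed in the world has none). Each returns a list of dicts, best first, with "score" (0 to 1); they miss things now and then, are a little off and sometimes report something else, mostly with a low value. They report only what shows in the picture. A call takes as long as a camera call.
- ctrl.look_for(camera, label): "rect" ([left, top, right, bottom] in pixels, round what is visible of it).
The state is a dict: "t": time; "qpos": joint angles; "qvel": joint speeds; "joint_torque": joint torques, N m; "ee_pos": TCP position; "orientation": TCP orientation; "ft_force": force on the tool from outside, world axes, zero at the start; "moment": the same for the moment, N m; "width": finger opening in mm; "grasp_force": force on a finger pad.
Only numpy, scipy, OpenCV 4.12 (cv2) and the standard library are available. Lean on these libraries where they do the work, as an engineer would, in place of code of your own. Each camera call takes 0.05 s, during which the arm holds its last target. There are 200 camera calls.

## Working session

There is one attempt and no reset: what is moved stays moved. The work goes in short steps, Python scripts to look and compute and a shell command to move; the robot and the scene stay as the last step left them, time stands still between calls to the robot, and variables do not carry over. Pictures are saved under pics/ and viewed, at most 10 in all, crops included, and the job is handed in when it is done.

```bash
mkdir -p pics; python3 - <<'E'
from workcell import ctrl
import cv2,numpy as np
print(ctrl.get_obs()); print(ctrl.hold_point_z)
for c in ["scene","side"]:
    im=ctrl.get_image(c); cv2.imwrite(f"pics/{c}0.png",im[:,:,::-1])
    i=ctrl.camera_info(c); print(c,np.round(i["camera_matrix"],2).tolist(),np.round(i["world_from_camera"],4).tolist(),[k for k in i])
    for l in ["bar_mid","bar_left","bar_right","case","key","padlock","nut","tape_measure","chisel"]:
        print(l,[(np.round(d["rect"],1).tolist(),round(d["score"],2)) for d in ctrl.look_for(c,l)[:2]])
E
```

```text
{'t': 0.0, 'qpos': array([ 1.20102549e+00,  4.23831733e-01,  1.63070179e+00, -3.89324509e-05,
        1.08857524e+00, -1.90159424e-02]), 'qvel': array([-0.00041864,  0.00155548, -0.00063618, -0.00042932, -0.00302251,
       -0.00095567]), 'joint_torque': array([-2.49377859e-03, -5.44623864e+01, -2.73667842e+01,  6.40780781e-02,
        2.25798972e-02, -7.06999208e-05]), 'ee_pos': array([214.54765334, 586.42695569, 221.90274389]), 'orientation': array([-5.48071167e-01, -3.09315201e+00,  2.34690723e-03]), 'ft_force': array([ 0.30957903, -0.5302461 , -1.50116779]), 'moment': array([0.00979632, 0.02703741, 0.06005219]), 'grasp_force': 0.0, 'width': 88.02540431725079}
18.700000000000003
scene [[428.29, 0.0, 258.7], [0.0, 428.29, 192.76], [0.0, 0.0, 1.0]] [[-0.6633, 0.3893, -0.6391, -87.4337], [-0.7483, -0.3541, 0.5609, 556.8427], [-0.008, 0.8503, 0.5262, 547.344], [0.0, 0.0, 0.0, 1.0]] ['camera_matrix', 'world_from_camera']
bar_mid [([139.7, 174.8, 297.4, 260.8], 0.92)]
bar_left [([142.5, 182.7, 298.8, 258.5], 0.98)]
bar_right [([143.5, 177.3, 297.3, 262.1], 0.61)]
case [([165.4, 178.1, 264.1, 246.5], 0.87), ([141.8, 182.5, 299.2, 259.8], 0.47)]
key [([245.1, 213.7, 266.4, 229.8], 0.58)]
padlock [([146.6, 226.0, 178.3, 249.7], 0.56)]
nut []
tape_measure [([351.6, 188.5, 380.8, 228.1], 0.87)]
chisel [([261.8, 245.0, 315.4, 280.8], 0.51)]
side [[457.22, 0.0, 254.81], [0.0, 457.22, 192.64], [0.0, 0.0, 1.0]] [[0.9955, 0.0401, -0.0861, 416.0133], [-0.0949, 0.4554, -0.8852, -728.4096], [0.0037, 0.8894, 0.4572, 493.9031], [0.0, 0.0, 0.0, 1.0]] ['camera_matrix', 'world_from_camera']
bar_mid [([206.6, 170.3, 317.0, 241.2], 0.59)]
bar_left [([206.9, 172.3, 315.4, 239.4], 0.92)]
bar_right [([205.3, 169.6, 316.2, 240.6], 0.81), ([178.4, 176.9, 189.2, 190.6], 0.28)]
case [([246.7, 170.3, 314.6, 230.1], 0.77)]
key [([226.9, 193.3, 230.8, 203.3], 0.53)]
padlock []
nut [([230.8, 178.3, 241.2, 189.7], 0.4)]
tape_measure []
chisel []
```

```bash
python3 - <<'E'
import cv2
a=cv2.imread("pics/scene0.png")[150:300,130:390]; cv2.imwrite("pics/sc.png",cv2.resize(a,None,fx=3,fy=3,interpolation=2))
a=cv2.imread("pics/side0.png")[150:260,170:350]; cv2.imwrite("pics/si.png",cv2.resize(a,None,fx=4,fy=4,interpolation=2))
E
```

```text
(no output)
```

View pics/sc.png

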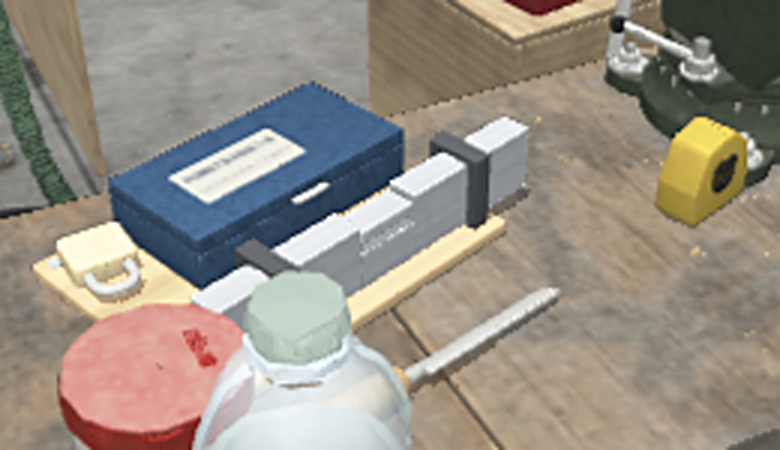

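View pics/si.png

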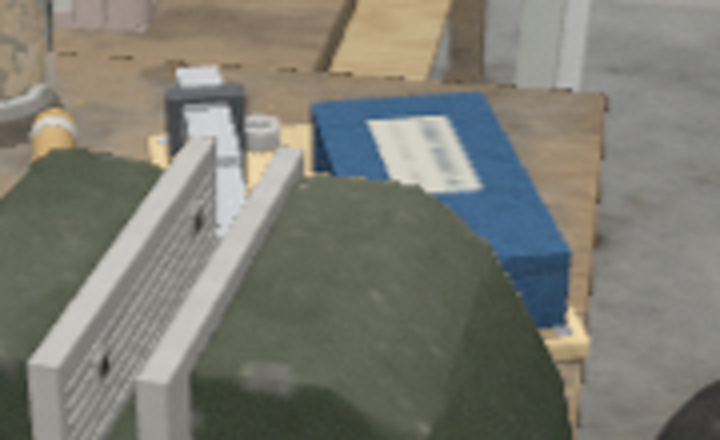

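```bash
cat > h.py <<'E'
from workcell import ctrl
import numpy as np
def bp(cam,u,v,z):
    i=ctrl.camera_info(cam);K=np.array(i["camera_matrix"]);T=np.array(i["world_from_camera"])
    d=T[:3,:3]@np.array([(u-K[0,2])/K[0,0],-(v-K[1,2])/K[1,1],-1]);return (T[:3,3]+d*(z-T[2,3])/d[2]).round(1)
E
python3 - <<'E'
from h import *
def s(n,x,y,z): print("sc",n,bp("scene",x/3+130-.33,y/3+150-.33,z))
def q(n,x,y,z): print("si",n,bp("side",x/4+170-.37,y/4+150-.37,z))
s("case far right",403,130,56);s("front left",195,240,56);s("back left",110,185,56);s("back right",312,85,56)
for p in [(432,137),(455,130),(490,150),(468,165)]: s("rguide",*p,70)
s("lguide bl",237,245,70)
s("bar end R back",505,117,62);s("bar end R front",528,127,62)
s("notch R front",410,200,62);s("notch R back",390,190,62);s("notch L front",357,217,62);s("barfront at rguide",466,156,62)
q("case bl",483,93,56);q("case fl",313,102,56);q("case br",570,253,56)
q("lguide fl",167,88,70);q("lguide br",243,100,70);q("lguide bl",243,85,70)
q("notch line L",228,152,62)
E
```

```text
sc case far right [500.9  25.2  56. ]
sc front left [491.4 213.1  56. ]
sc back left [582.4 220.5  56. ]
sc back right [596.8  32.8  56. ]
sc rguide [463.6  31.5  70. ]
sc rguide [459.5  13.2  70. ]
sc rguide [424.5  13.6  70. ]
sc rguide [421.3  38.   70. ]
sc lguide bl [453.1 206.6  70. ]
sc bar end R back [457.  -35.4  62. ]
sc bar end R front [436.3 -37.6  62. ]
sc notch R front [425.7  87.   62. ]
sc notch R back [443.2  89.   62. ]
sc notch L front [434.5 125.4  62. ]
sc barfront at rguide [438.9  22.3  62. ]
si case bl [588.9 210.8  56. ]
si case fl [491.  207.2  56. ]
si case br [600.6  24.7  56. ]
si lguide fl [409.2 202.7  70. ]
si lguide br [450.6 183.2  70. ]
si lguide bl [451.5 203.   70. ]
si notch line L [440.3 136.1  62. ]
```

```bash
python3 - <<'E'
import cv2,numpy as np
cv2.imwrite("pics/both.png",np.vstack([cv2.imread("pics/scene0.png")[:,:],cv2.imread("pics/side0.png")[:216]]))
E
```

```text
(no output)
```

View pics/both.png

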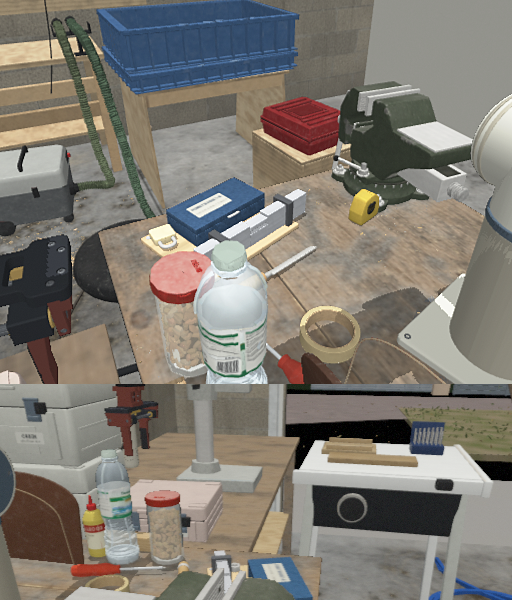

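```bash
python3 - <<'E'
from h import *
print("bottle",bp("side",122,176,0),"jar",bp("side",163,180,0),"jar sc",bp("scene",183,372,0))
for z in (150,200,250): print(z,"bottle cap",bp("side",112,68,z),bp("scene",230,250,z),"jar cap",bp("side",162,110,z),bp("scene",178,272,z))
E
```

```text
bottle [182.1 349.4   0. ] jar [287.5 316.6  -0. ] jar sc [281.4 382.5   0. ]
150 bottle cap [ 75.2 926.7 150. ] [305.1 268.8 150. ] jar cap [290.1 413.5 150. ] [315.8 350.3 150. ]
200 bottle cap [124.7 686.  200. ] [255.7 305.  200. ] jar cap [308.4 247.5 200. ] [265.1 376.3 200. ]
250 bottle cap [174.3 445.4 250. ] [206.3 341.3 250. ] jar cap [326.7  81.5 250. ] [214.3 402.3 250. ]
```

```bash
python3 -m creep '[{"translation":[0,0,-55],"angular":[0,0,0],"jaw":0},{"translation":[0,0,-110],"angular":[0,0,0],"jaw":0},{"translation":[0,0,-150],"angular":[0,0,0],"jaw":0},{"translation":[-40,-40,-150],"angular":[0,0,-0.1],"jaw":0},{"translation":[-80,-80,-150],"angular":[0,0,-0.2],"jaw":0},{"translation":[-120,-120,-150],"angular":[0,0,-0.3],"jaw":0},{"translation":[-160,-160,-150],"angular":[0,0,-0.41],"jaw":0},{"translation":[-200,-200,-150],"angular":[0,0,-0.41],"jaw":0}]'
```

```text
t: 2.0
ee_pos: [334.3, 328.7, 372.9]
orientation: [-0.095, 3.14, 0.001]
ft_force: [1.1, -0.3, 0.4]
width: 11.2
grasp_force: 0.0
```

```bash
python3 -m creep '[{"translation":[-20,-50,0],"angular":[0,0,0],"jaw":0},{"translation":[-40,-100,0],"angular":[0,0,0],"jaw":0},{"translation":[-60,-150,20],"angular":[0,0,0],"jaw":0},{"translation":[-80,-190,60],"angular":[0,0,0],"jaw":0},{"translation":[-86,-222,100],"angular":[0,0,0],"jaw":0},{"translation":[-86,-222,150],"angular":[0,0,0],"jaw":0},{"translation":[-86,-222,190],"angular":[0,0,0],"jaw":0},{"translation":[-86,-222,190],"angular":[0,0,0],"jaw":0}]'
python3 - <<'E'
from h import *
import cv2
o=ctrl.get_obs();print(o["ee_pos"],o["width"],o["ft_force"],o["t"])
im=ctrl.get_image("wrist");cv2.imwrite("pics/w1.png",im[:,:,::-1])
i=ctrl.camera_info("wrist");print(i["camera_matrix"],i["world_from_camera"])
print(ctrl.look_for("wrist","key"),ctrl.look_for("wrist","bar_mid"),ctrl.look_for("wrist","case"))
E
```

```text
t: 3.0
ee_pos: [430.8, 113.2, 180.6]
orientation: [0.092, -3.134, 0.002]
ft_force: [-0.5, -1.4, 0.3]
width: 0.7
grasp_force: 0.0
[430.81436772 113.2489069  180.63591208] 0.6984489380012046 [-0.46687931 -1.37318305  0.2698827 ] 3.0
[[297.31863964   0.         255.96489383]
 [  0.         297.31863964 191.60581541]
 [  0.           0.           1.        ]] [[-5.93244018e-02 -9.68787481e-01 -2.40689492e-01  3.67156997e+02]
 [ 9.98238269e-01 -5.78125674e-02 -1.33441493e-02  1.10893048e+02]
 [-9.87232644e-04 -2.41057095e-01  9.70510434e-01  3.45604296e+02]
 [ 0.00000000e+00  0.00000000e+00  0.00000000e+00  1.00000000e+00]]
[{'rect': [224.0, 178.9, 273.7, 206.3], 'score': 0.95}] [{'rect': [156.3, 152.4, 390.7, 324.8], 'score': 0.91}] [{'rect': [176.1, 231.6, 337.0, 323.0], 'score': 0.9}]
```

View pics/w1.png

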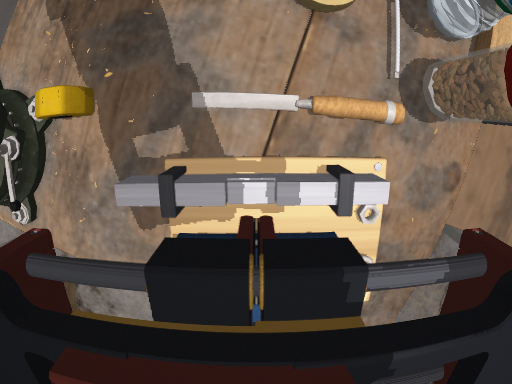

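```bash
cat >> h.py <<'E'
def fb(u,v,z,T):
    d=np.array([(u-255.965)/297.319,(v-191.606)/297.319]);r=np.hypot(*d)
    c=np.array([np.sin(r)*d[0]/r,-np.sin(r)*d[1]/r,-np.cos(r)]);d=T[:3,:3]@c
    return (T[:3,3]+d*(z-T[2,3])/d[2]).round(1)
E
python3 - <<'E'
from h import *
import cv2
T=np.array(ctrl.camera_info("wrist")["world_from_camera"])
for p in [(226.5,191,62),(275.5,191,62),(226.5,180,62),(226.5,204,62),(275,178,62),(275,202,62),(187,166,70),(180,215,70),(328,166,70),(338,214,70)]: print(p,fb(*p,T))
im=cv2.imread("pics/w1.png")[140:240,110:400]; cv2.imwrite("pics/w1c.png",cv2.resize(im,None,fx=2.7,fy=2.7,interpolation=2))
E
```

```text
(226.5, 191, 62) [441.6  86.3  62. ]
(275.5, 191, 62) [438.7 134.8  62. ]
(226.5, 180, 62) [430.4  85.9  62. ]
(226.5, 204, 62) [455.   86.8  62. ]
(275, 178, 62) [425.6 133.4  62. ]
(275, 202, 62) [450.  135.2  62. ]
(187, 166, 70) [417.   47.8  70. ]
(180, 215, 70) [467.2  40.6  70. ]
(328, 166, 70) [408.9 183.1  70. ]
(338, 214, 70) [456.7 199.5  70. ]
```

View pics/w1c.png

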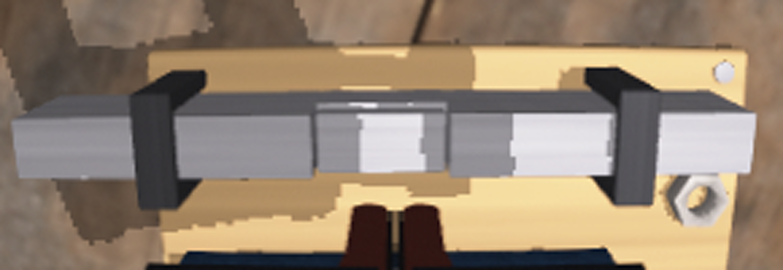

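```bash
python3 -m creep '[{"translation":[-5,-2,30],"angular":[0,0,0],"jaw":0},{"translation":[-5,-2,60],"angular":[0,0,0],"jaw":0},{"translation":[-5,-2,85],"angular":[0,0,0],"jaw":0},{"translation":[-5,-2,100],"angular":[0,0,0],"jaw":0},{"translation":[-5,-2,105],"angular":[0,0,0],"jaw":0},{"translation":[-5,-2,105],"angular":[0,0,0],"jaw":0},{"translation":[-5,-2,105],"angular":[0,0,0],"jaw":0},{"translation":[-5,-2,105],"angular":[0,0,0],"jaw":0}]'
```

```text
t: 4.2
ee_pos: [438.4, 112.3, 78.3]
orientation: [-0.093, 3.139, 0.0]
ft_force: [0.4, 0.5, -0.8]
width: 0.6
grasp_force: 0.0
```

```bash
python3 -m creep '[{"translation":[0,-1,6],"angular":[0,0,0],"jaw":0},{"translation":[0,-1,11],"angular":[0,0,0],"jaw":0},{"translation":[0,-1,14],"angular":[0,0,0],"jaw":0},{"translation":[0,-1,16],"angular":[0,0,0],"jaw":0},{"translation":[0,-1,17],"angular":[0,0,0],"jaw":0},{"translation":[0,-1,18],"angular":[0,0,0],"jaw":0},{"translation":[0,-1,18.5],"angular":[0,0,0],"jaw":0},{"translation":[0,-1,18.5],"angular":[0,0,0],"jaw":0}]'
```

```text
t: 5.2
ee_pos: [438.0, 111.2, 59.2]
orientation: [-0.093, 3.14, 0.0]
ft_force: [-1.1, -0.2, 0.6]
width: 0.4
grasp_force: 0.0
```

```bash
python3 -m creep '[{"translation":[0,0,1],"angular":[0,0,0],"jaw":0},{"translation":[0,0,2],"angular":[0,0,0],"jaw":0},{"translation":[0,0,3],"angular":[0,0,0],"jaw":0},{"translation":[0,0,4],"angular":[0,0,0],"jaw":0},{"translation":[0,0,5],"angular":[0,0,0],"jaw":0},{"translation":[0,0,6],"angular":[0,0,0],"jaw":0},{"translation":[0,0,7],"angular":[0,0,0],"jaw":0},{"translation":[0,0,7],"angular":[0,0,0],"jaw":0}]'
```

```text
t: 6.2
ee_pos: [438.1, 111.2, 52.6]
orientation: [-0.093, 3.14, 0.0]
ft_force: [-1.6, -0.7, 7.4]
width: 0.4
grasp_force: 3.8
```

The key is giving way at about 7 N, at z = 52.6 with the fingers clear of the notch walls. I'll press on to the stop, at z ≈ 46.

```bash
python3 -m creep '[{"translation":[0,0,1.5],"angular":[0,0,0],"jaw":0},{"translation":[0,0,3],"angular":[0,0,0],"jaw":0},{"translation":[0,0,4],"angular":[0,0,0],"jaw":0},{"translation":[0,0,5],"angular":[0,0,0],"jaw":0},{"translation":[0,0,6],"angular":[0,0,0],"jaw":0},{"translation":[0,0,6.5],"angular":[0,0,0],"jaw":0},{"translation":[0,0,7],"angular":[0,0,0],"jaw":0},{"translation":[0,0,7],"angular":[0,0,0],"jaw":0}]'
```

```text
t: 7.2
ee_pos: [438.1, 111.2, 46.4]
orientation: [-0.093, 3.14, 0.0]
ft_force: [-3.7, -0.6, 22.3]
width: 0.4
grasp_force: 10.9
```

```bash
python3 -m creep '[{"translation":[0,0,-10],"angular":[0,0,0],"jaw":0},{"translation":[0,0,-30],"angular":[0,0,0],"jaw":0},{"translation":[0,0,-60],"angular":[0,0,0],"jaw":0},{"translation":[0,0,-90],"angular":[0,0,0],"jaw":0},{"translation":[0,0,-120],"angular":[0,0,0],"jaw":0},{"translation":[0,0,-140],"angular":[0,0,0],"jaw":0},{"translation":[0,0,-140],"angular":[0,0,0],"jaw":0},{"translation":[0,0,-140],"angular":[0,0,0],"jaw":0}]'
python3 - <<'E'
from h import *
import cv2
a=ctrl.get_image("scene")[150:300,130:390,::-1]; b=ctrl.get_image("wrist")[140:240,110:370,::-1]
cv2.imwrite("pics/end.png",cv2.resize(np.vstack([a,b]),None,fx=2.3,fy=2.3,interpolation=2))
E
```

```text
t: 8.2
ee_pos: [437.5, 111.0, 184.5]
orientation: [0.093, -3.139, 0.0]
ft_force: [0.7, 0.7, 0.2]
width: 0.4
grasp_force: 0.0
```

View pics/end.png

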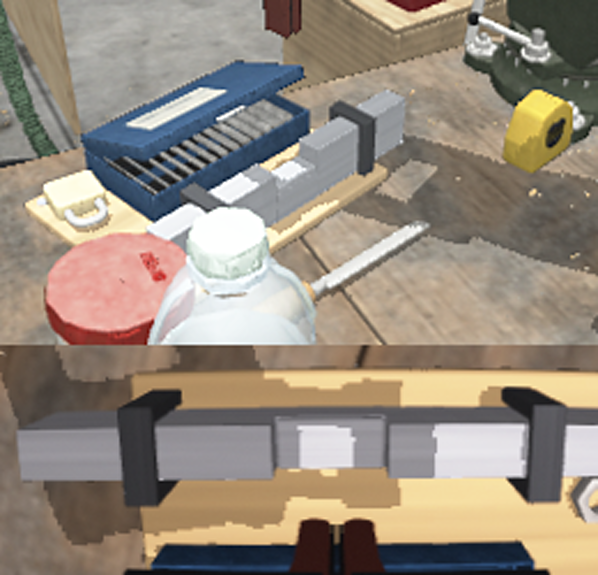

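The lid stands open (around (200,110) in the picture), the key sits deep in the notch (around (290,175)), and the bystanders that show look unmoved. The gripper is well clear.

```bash
python3 -c "
from workcell import ctrl
print(ctrl.close_job())"
```

```text
the job is handed in; nothing more can be done
None
```

I handed the job in at about 8 s: the key is pressed down onto its stop, the lid stood open in the last picture, and the gripper is clear; I found the notch mainly from the camera images and confirmed it by touch when pressing down, not by feeling along the edge.

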